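Open the push-to-open parts bin

TASK

Open the larger of the two black flip-top parts bins with the fingertips: press down the front of its shut lid to release the push-to-open catch and take the finger away so that the lid springs ajar by itself, then push the lid up and back to its stop so that it stands wide open on its own. Do not pinch the lid, keep the smaller bin shut, and leave the cup of bolts, the screwdriver and the spanner where they are.

Things in the scene. Friction and masses are not known exactly. Their poses are not given: they have to be found in the camera images.
- big_bin: larger, wider black plastic flip-top parts bin, screwed down: 130 deep (its x) x 150 wide (its y) x 93 high; origin at the centre of its underside, x points from its front to its hinge side, z up. Side and back walls reach 93 mm, the front wall 73 mm
- big_lid (a joint): hinge of the larger bin's lid, a flat panel 130 x 139 x 8 mm between the side walls. 0 = shut and latched (cannot be raised), about -0.055 rad = pressed in to its stop, about 0.6 = ajar on its spring, 1.75 = open stop, leaning back 10 degrees past upright. Grows as the front edge swings up and back. Once released it does not latch again
- big_press (a point): on top of the larger bin's lid, 15 mm in from the middle of its front edge, on the grey finger rest (92 mm up when shut); moves with the lid. About 4 N here sinks it; the catch lets go after about 4 mm, the stop comes at about 6 mm; then, as the finger goes away, the spring raises the lid to ajar
- big_edge (a point): middle of the front edge of the larger bin's lid, 130 mm from the hinge axis; moves with the lid; ajar, it stands about 73 mm above the hinge axis. From ajar, under 2 N back and up along its arc swings it open (a level push rubs and may jam at first); let go below about 1 rad it sinks back to ajar, above that it stays
- big_hinge (a point): middle of the larger bin's hinge axis (along the bin's y), 85 mm above the plank, 65 mm behind the bin's centre along its x
- small_bin: smaller, narrower black plastic flip-top parts bin, screwed down: 130 deep (its x) x 95 wide (its y) x 93 high; origin at the centre of its underside, x points from its front to its hinge side, z up. Side and back walls reach 93 mm, the front wall 73 mm
- small_lid (a joint): hinge of the smaller bin's lid, a flat panel 130 x 84 x 8 mm between the side walls. 0 = shut and latched (cannot be raised), about -0.055 rad = pressed in to its stop, about 0.6 = ajar on its spring, 1.75 = open stop, leaning back 10 degrees past upright. Grows as the front edge swings up and back. Once released it does not latch again
- small_press (a point): on top of the smaller bin's lid, 15 mm in from the middle of its front edge, on the grey finger rest (92 mm up when shut); moves with the lid. About 4 N here sinks it; the catch lets go after about 4 mm, the stop comes at about 6 mm; then, as the finger goes away, the spring raises the lid to ajar
- small_edge (a point): middle of the front edge of the smaller bin's lid, 130 mm from the hinge axis; moves with the lid; ajar, it stands about 73 mm above the hinge axis. From ajar, under 2 N back and up along its arc swings it open (a level push rubs and may jam at first); let go below about 1 rad it sinks back to ajar, above that it stays
- small_hinge (a point): middle of the smaller bin's hinge axis (along the bin's y), 85 mm above the plank, 65 mm behind the bin's centre along its x
- bolt_cup: clear plastic cup, 70 across the rim, 85 high, with three steel bolts in it; loose; origin at the centre of its underside
- screwdriver: screwdriver with a red handle, about 200 long, lying loose; origin under its middle, handle towards its -x
- spanner: chrome double ring spanner, about 180 long, 8 thick, lying loose; origin under its middle, long along its x
Not all that is in view belongs to the job. Leave any orange or red look-alike of the big_bin alone.

How it is judged (in metres and radians):
On the way:
1. the larger bin's lid, released by a press, stands ajar by its spring alone, untouched (value of joint big_lid between 0.3 and 0.9 rad and contact force between each of the fingers, the arm and big_lid below 0.2 N), for 0.2 s.
At the end, for the whole second after the job is handed in: the larger bin's lid stands open by itself beyond 1.5 rad (86 degrees) and is at rest, the smaller bin's lid is shut, and cup, screwdriver and spanner are within 20 mm of where they were, the cup upright (value of joint big_lid above 1.5 rad and velocity of joint big_lid between -0.05 and 0.05 rad/s and value of joint small_lid below 0.05 rad and distance of each of bolt_cup, screwdriver, spanner from where it was at the start of the episode below 0.02 m and angle between bolt_cup's own z axis and vertical below 0.2 rad); the robot touches nothing.
It fails at once if the smaller bin's lid is released (value of joint small_lid above 0.1 rad).
It fails at once if the lid is pinched between the fingers (top and underside pressed at once) (contact force between the fingers and big_top above 1 N and contact force between the fingers and big_under above 1 N).
It fails at once if the cup, the screwdriver or the spanner is moved, lifted or tipped (not (distance of bolt_cup from where it was at the start of the episode below 0.02 m) or not (distance of screwdriver from where it was at the start of the episode below 0.02 m) or not (distance of spanner from where it was at the start of the episode below 0.02 m) or not (angle between bolt_cup's own z axis and vertical below 0.2 rad)).
It also fails if it takes over 48 s, if anything falls off the work surface, if the arm or the gripper's body presses on something with over 40 N, if the wrist force passes 120 N, or if a joint passes its speed limit or range.

ROBOT

A 6-joint arm with a two-finger parallel gripper is mounted at the origin on the work surface. World frame = base frame: x ahead of the robot, y to its left, z up, the work surface at z = 0. Lengths are in m, angles in degrees, forces in N, time in s.
With the tool pointing down it reaches from about 0.25 to 0.725 m from the base axis. Payload 9.7 kg.
Tool frame: the origin (TCP) lies at the very end of the fingers, on their centre line; the grasp point (between the pads) lies 19 mm behind it; z points along the fingers, y is the line along which they close (so a half turn about z gives the same grasp; the last joint's range is limited). The gripper opens to 85 mm and grips with 20 to 120 N. Pads are 22 mm wide; open, the fingers measure 114 mm over their backs; the gripper's body (76 mm by 85 mm) begins 54 mm behind the grasp point. The pads swing forward as they close: fully open they stand 13 mm farther back than shut.
Start: joints at [-76.776, 4.979, 10.078, 95.1, 0, 90], TCP at [0.126, -0.535, 0.231] pointing down, gripper open.
Joint ranges: [-179.16, 179.16], [-48.56, 103.87], [-65.8, 70.77], [-126.05, 130.52], [-82.76, 87.17], [-180, 180]. Speed limits (degrees/s): [127.2, 127.2, 147.25, 180, 180, 180].

INTERFACE

Orientations are given as [roll, pitch, yaw] about the fixed x, y, z axes, in that order (R = Rz(yaw) Ry(pitch) Rx(roll)).
In Python, from workcell import telemetry, optics, workorder gives the robot as it stands.
- The arm moves only by the shell command python3 -m handwheel 'ROWS' [FORCE]. ROWS is JSON, a list of rows, each an object of numbers: "tx", "ty", "tz": the shift along the tool's x, y, z in m; "ax", "ay", "az": the turn, a rotation vector about the tool's x, y, z in degrees; "jaw": the gripper command: -1 is shut, 1 is fully open, values between are in proportion. A call has exactly 10 rows; each row shifts and turns the commanded pose from where the row before left it, along the tool's axes as they then stand; what a row does not reach is not made up. A row lasts 1/8 s, in which the tool goes at most 62.5 mm and 10.7 degrees, less where a joint would pass 70% of its speed; a pose out of reach is approached as far as the arm can. A call is refused whole if a number of a shift passes 0.0625 or a number of a turn 10.7, either way. A call with a gripper value outside its range is refused whole. The fingers move at their own pace and stop on an object; FORCE is the grip in N (left out, the last holds). Time passes only in rows, so rows that do not move let the fingers close, or fill a call up. It gives the time, the measured TCP pose, the force, the opening and the grip force at its end, in the units of the state.
- telemetry.get_obs(): the state, without advancing time (a new reading comes with each control period).
- optics.camera(name): name is "scene" or "top" or "wrist"; returns a dict with "color" (384x512x3 uint8, red, green, blue), "K" (3x3 intrinsics, pixels), "k1" (the pictures are not rectified: a ray, as slopes to the right and down, at radius r is drawn at 1 + k1 r^2 times it, then the intrinsics apply), "extrinsics" (4x4, takes a point from camera to world coordinates); the wrist camera has in their place "mount" (4x4, takes a point from camera to tool coordinates, whose origin is the TCP and whose axes are the flange's). Camera axes: x right, y down, z forward; pixel columns grow to the right and rows downward; lengths in m; the calibration is good to about 2 mm. A picture is of the moment at which its call begins: read the wrist's pose just before it. There is no depth.
- workorder.job_done(): hands the job in; it is judged then, once.
The state is a dict: "time": time; "q": joint angles; "qd": joint speeds; "joint_efforts": joint torques, N m; "ee_pos": TCP position; "tcp_rot": TCP orientation; "wrist_force": force on the tool from outside, world axes, zero at the start; "torque": the same for the moment, N m; "opening": finger opening in m; "grasp_force": force on a finger pad.
Only numpy, scipy, OpenCV 4.12 (cv2) and the standard library are available. Lean on these libraries where they do the work, as an engineer would, in place of code of your own. Each camera call takes 0.05 s, during which the arm holds its last target. There are 200 camera calls.

## Working session

There is one attempt and no reset: what is moved stays moved. The work goes in short steps, Python scripts to look and compute and a shell command to move; the robot and the scene stay as the last step left them, time stands still between calls to the robot, and variables do not carry over. Pictures are saved under pics/ and viewed, at most 10 in all, crops included, and the job is handed in when it is done.

```bash
mkdir -p pics; python3 - <<'E'
from workcell import telemetry, optics
import cv2, numpy as np
o=telemetry.get_obs(); print({k:np.round(v,3).tolist() for k,v in o.items()})
for n in("scene","top"):
    c=optics.camera(n); cv2.imwrite(f"pics/{n}0.png",c["color"][:,:,::-1]); print(n,c["K"].tolist(),c["k1"],np.round(c["extrinsics"],4).tolist())
E
ls
```

```text
{'time': 0.0, 'q': [-76.778, 5.011, 10.034, 95.098, -0.0, 89.999], 'qd': [0.004, -0.154, 0.107, 0.137, -0.006, -0.048], 'joint_efforts': [0.006, -52.039, 46.48, 0.016, 0.0, -0.0], 'ee_pos': [0.126, -0.535, 0.231], 'tcp_rot': [-179.925, 0.0, 13.223], 'wrist_force': [-0.565, 0.156, 0.129], 'torque': [0.027, 0.045, -0.02], 'grasp_force': 0.0, 'opening': 0.086}
scene [[486.05701388376536, 0.0, 252.9674389639421], [0.0, 486.05701388376536, 181.42113212952162], [0.0, 0.0, 1.0]] -0.03638447528331164 [[-0.7553, 0.4628, -0.464, 1.1397], [0.6553, 0.5258, -0.5423, 0.7224], [-0.007, -0.7136, -0.7005, 1.0181], [0.0, 0.0, 0.0, 1.0]]
top [[477.34784811207754, 0.0, 263.4260147912559], [0.0, 477.34784811207754, 188.88933396171427], [0.0, 0.0, 1.0]] 0.030663742616050194 [[0.0093, -0.9983, 0.0574, 0.4718], [-0.9998, -0.0082, 0.0199, -0.0157], [-0.0194, -0.0575, -0.9982, 1.3835], [0.0, 0.0, 0.0, 1.0]]
pics
```

View pics/scene0.png

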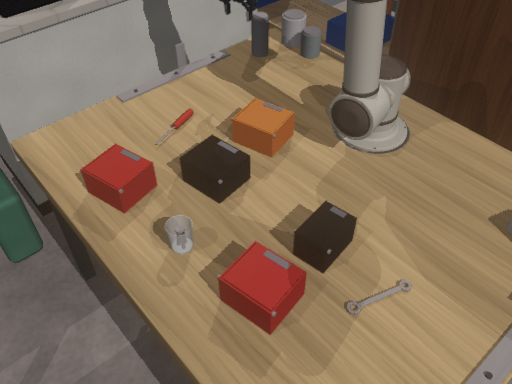

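View pics/top0.png

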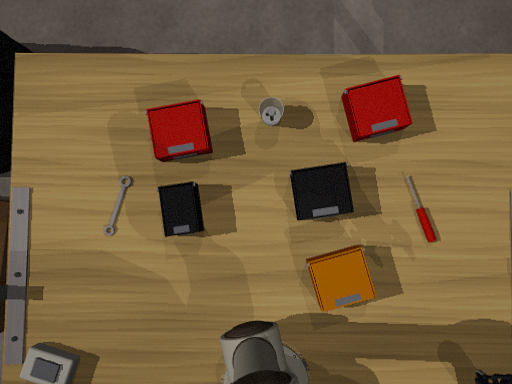

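The top view shows the big black bin at about (322,192), with its grey rest at (325,211) facing the robot. The small black bin is at (181,209), the orange decoy at (342,278), the cup at (271,112), the screwdriver at (420,208) and the spanner at (118,205). Next I'll measure the rest and the bin's corners.

```bash
cat >h.py <<'E'
import cv2, numpy as np
from workcell import telemetry, optics
def ray(c,uv,T=None):
    T=np.array(c["extrinsics"]) if T is None else T
    d=cv2.undistortPoints(np.array([[uv]],float),np.array(c["K"]),np.array([c["k1"],0,0,0.]))[0,0]
    return T[:3,3],T[:3,:3]@np.array([*d,1.])
def plane(c,uv,z):
    o,d=ray(c,uv); return o+d*(z-o[2])/d[2]
def tri(r1,r2):
    (a,d),(b,e)=r1,r2; s=np.linalg.lstsq(np.stack([d,-e],1),b-a,rcond=None)[0]
    p,q=a+s[0]*d,b+s[1]*e; return (p+q)/2,np.linalg.norm(p-q)
def rest(c,box):
    x0,y0,x1,y1=box; im=c["color"][y0:y1,x0:x1].astype(int)
    m=((im.max(2)-im.min(2)<30)&(im.min(2)>75)).astype(np.uint8)
    n,l,s,ce=cv2.connectedComponentsWithStats(m); i=1+s[1:,4].argmax()
    r=cv2.minAreaRect(np.argwhere(l==i)[:,::-1].astype(np.float32))
    return ce[i]+[x0,y0],s[i,4],r
E
python3 - <<'E'
from h import *
t=optics.camera("top"); s=optics.camera("scene")
a=rest(t,(300,200,350,222)); b=rest(s,(205,135,250,160)); print(a,b)
print(tri(ray(t,a[0]),ray(s,b[0])), plane(t,a[0],.092))
im=cv2.resize(t["color"][150:235,275:375,::-1],None,fx=7,fy=7,interpolation=cv2.INTER_CUBIC)
im=np.clip(im.astype(float)*1.8,0,255).astype(np.uint8)
cv2.imwrite("pics/c1.png",im)
box=cv2.boxPoints(a[2])+[300,200]; print(box,[plane(t,p,.092).round(4).tolist() for p in box])
E
```

```text
(array([325.0310559 , 210.71428571]), np.int32(161), ((24.96332550048828, 10.755501747131348), (6.428086280822754, 24.92119598388672), 81.46923065185547)) (array([227.40594059, 146.45544554]), np.int32(101), ((22.5, 11.499999046325684), (21.756799697875977, 4.856428623199463), 29.05460548400879))
(array([ 0.48752367, -0.15566726,  0.09220532]), np.float64(0.002534585089554175)) [ 0.4884869  -0.15652263  0.092     ]
[[312.16381359 209.42542934]
 [336.80929184 205.72860622]
 [337.76283646 212.08557415]
 [313.11735916 215.78239727]] [[0.4916, -0.1219, 0.092], [0.5022, -0.1881, 0.092], [0.4851, -0.1907, 0.092], [0.4745, -0.1245, 0.092]]
```

View pics/c1.png

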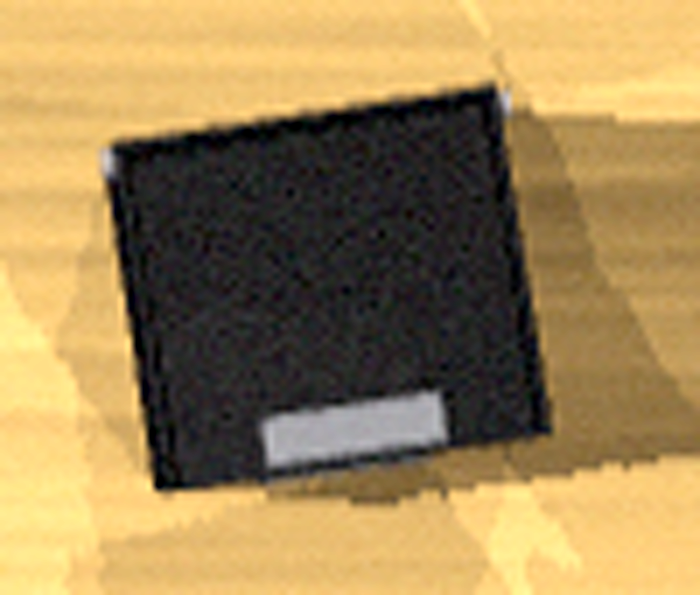

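The rest is at about (0.488, -0.156, 0.092), and the bin's yaw is about 8.8°. I'll shut the fingers and move above the rest.

```bash
python3 -m handwheel '[{"az":4.4,"jaw":-1},{"tx":0.046,"ty":-0.0355,"jaw":-1},{"tx":0.046,"ty":-0.0355,"jaw":-1},{"tx":0.046,"ty":-0.0355,"jaw":-1},{"tx":0.046,"ty":-0.0355,"jaw":-1},{"tx":0.046,"ty":-0.0355,"jaw":-1},{"tx":0.046,"ty":-0.0355,"jaw":-1},{"tx":0.046,"ty":-0.0355,"jaw":-1},{"tx":0.046,"ty":-0.0355,"jaw":-1},{"tx":0.046,"ty":-0.0355,"jaw":-1}]' 20
```

```text
$[0]: bad value
```

```bash
python3 -m handwheel '[{"tx":0,"ty":0,"tz":0,"ax":0,"ay":0,"az":4.4,"jaw":-1},{"tx":0.046,"ty":-0.0355,"tz":0,"ax":0,"ay":0,"az":0,"jaw":-1},{"tx":0.046,"ty":-0.0355,"tz":0,"ax":0,"ay":0,"az":0,"jaw":-1},{"tx":0.046,"ty":-0.0355,"tz":0,"ax":0,"ay":0,"az":0,"jaw":-1},{"tx":0.046,"ty":-0.0355,"tz":0,"ax":0,"ay":0,"az":0,"jaw":-1},{"tx":0.046,"ty":-0.0355,"tz":0,"ax":0,"ay":0,"az":0,"jaw":-1},{"tx":0.046,"ty":-0.0355,"tz":0,"ax":0,"ay":0,"az":0,"jaw":-1},{"tx":0.046,"ty":-0.0355,"tz":0,"ax":0,"ay":0,"az":0,"jaw":-1},{"tx":0.046,"ty":-0.0355,"tz":0,"ax":0,"ay":0,"az":0,"jaw":-1},{"tx":0.046,"ty":-0.0355,"tz":0,"ax":0,"ay":0,"az":0,"jaw":-1}]' 20
```

```text
time: 1.45
ee_pos: [0.487, -0.1545, 0.2313]
tcp_rot: [180.0, -0.0, 8.8]
wrist_force: [0.8, -1.0, -0.8]
opening: -0.0002
grasp_force: 0.0
```

```bash
python3 -m handwheel '[{"tx":0,"ty":0.0015,"tz":0.022,"ax":0,"ay":0,"az":0,"jaw":-1},{"tx":0,"ty":0,"tz":0.022,"ax":0,"ay":0,"az":0,"jaw":-1},{"tx":0,"ty":0,"tz":0.022,"ax":0,"ay":0,"az":0,"jaw":-1},{"tx":0,"ty":0,"tz":0.022,"ax":0,"ay":0,"az":0,"jaw":-1},{"tx":0,"ty":0,"tz":0.022,"ax":0,"ay":0,"az":0,"jaw":-1},{"tx":0,"ty":0,"tz":0.020,"ax":0,"ay":0,"az":0,"jaw":-1},{"tx":0,"ty":0,"tz":0.003,"ax":0,"ay":0,"az":0,"jaw":-1},{"tx":0,"ty":0,"tz":0.003,"ax":0,"ay":0,"az":0,"jaw":-1},{"tx":0,"ty":0,"tz":0.002,"ax":0,"ay":0,"az":0,"jaw":-1},{"tx":0,"ty":0,"tz":0,"ax":0,"ay":0,"az":0,"jaw":-1}]'
```

```text
time: 2.7
ee_pos: [0.4863, -0.1577, 0.0937]
tcp_rot: [180.0, -0.0, 8.8]
wrist_force: [0.3, -0.2, -1.0]
opening: 0.0003
grasp_force: 0.0
```

Next I'll press about 8 mm in small steps and then read the force.

```bash
python3 -m handwheel '[{"tx":0,"ty":0,"tz":0.001,"ax":0,"ay":0,"az":0,"jaw":-1},{"tx":0,"ty":0,"tz":0.001,"ax":0,"ay":0,"az":0,"jaw":-1},{"tx":0,"ty":0,"tz":0.001,"ax":0,"ay":0,"az":0,"jaw":-1},{"tx":0,"ty":0,"tz":0.001,"ax":0,"ay":0,"az":0,"jaw":-1},{"tx":0,"ty":0,"tz":0.001,"ax":0,"ay":0,"az":0,"jaw":-1},{"tx":0,"ty":0,"tz":0.001,"ax":0,"ay":0,"az":0,"jaw":-1},{"tx":0,"ty":0,"tz":0.001,"ax":0,"ay":0,"az":0,"jaw":-1},{"tx":0,"ty":0,"tz":0.0005,"ax":0,"ay":0,"az":0,"jaw":-1},{"tx":0,"ty":0,"tz":0,"ax":0,"ay":0,"az":0,"jaw":-1},{"tx":0,"ty":0,"tz":0,"ax":0,"ay":0,"az":0,"jaw":-1}]'
```

```text
time: 3.95
ee_pos: [0.4862, -0.1578, 0.0864]
tcp_rot: [180.0, -0.0, 8.8]
wrist_force: [-3.1, -1.5, 7.9]
opening: -0.0002
grasp_force: 4.4
```

The reading is 7.9 N at about 5.6 mm of travel. I'll retreat straight up.

```bash
python3 -m handwheel '[{"tx":0,"ty":0,"tz":-0.015,"ax":0,"ay":0,"az":0,"jaw":-1},{"tx":0,"ty":0,"tz":-0.03,"ax":0,"ay":0,"az":0,"jaw":-1},{"tx":0,"ty":0,"tz":-0.04,"ax":0,"ay":0,"az":0,"jaw":-1},{"tx":0,"ty":0,"tz":-0.04,"ax":0,"ay":0,"az":0,"jaw":-1},{"tx":0,"ty":0,"tz":-0.025,"ax":0,"ay":0,"az":0,"jaw":-1},{"tx":0,"ty":0,"tz":0,"ax":0,"ay":0,"az":0,"jaw":-1},{"tx":0,"ty":0,"tz":0,"ax":0,"ay":0,"az":0,"jaw":-1},{"tx":0,"ty":0,"tz":0,"ax":0,"ay":0,"az":0,"jaw":-1},{"tx":0,"ty":0,"tz":0,"ax":0,"ay":0,"az":0,"jaw":-1},{"tx":0,"ty":0,"tz":0,"ax":0,"ay":0,"az":0,"jaw":-1}]'; python3 - <<'E'
from h import *
s=optics.camera("scene"); cv2.imwrite("pics/s2.png",cv2.resize(s["color"][80:260,130:370,::-1],None,fx=3,fy=3))
E
```

```text
time: 5.2
ee_pos: [0.486, -0.1576, 0.2354]
tcp_rot: [-180.0, 0.0, 8.8]
wrist_force: [0.2, 0.6, 0.1]
opening: -0.0001
grasp_force: 0.0
```

View pics/s2.png

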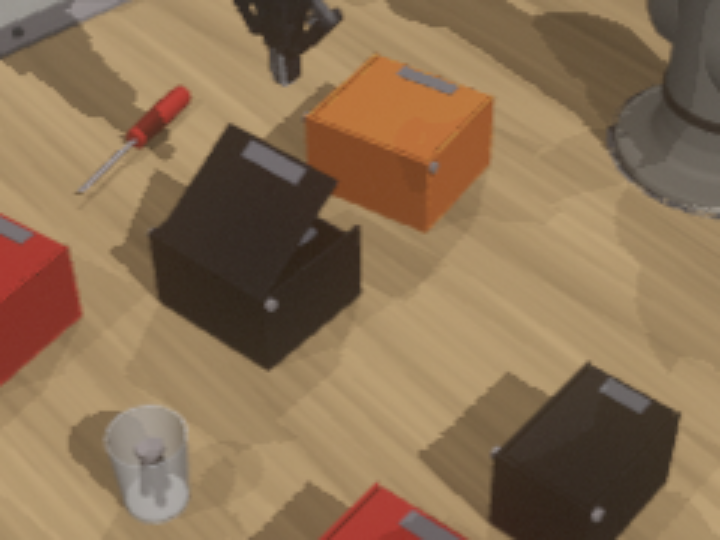

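The lid stands ajar (its rest is at crop (273,162)) and the arm is clear of it. I'll back off, tilt the fingers 40° forward and come down in front of the lid.

```bash
python3 -m handwheel '[{"tx":-0.025,"ty":0,"tz":0,"ax":0,"ay":0,"az":0,"jaw":-1},{"tx":-0.025,"ty":0,"tz":0,"ax":0,"ay":0,"az":0,"jaw":-1},{"tx":-0.025,"ty":0,"tz":0,"ax":0,"ay":0,"az":0,"jaw":-1},{"tx":0,"ty":0,"tz":0,"ax":0,"ay":10,"az":0,"jaw":-1},{"tx":0,"ty":0,"tz":0,"ax":0,"ay":10,"az":0,"jaw":-1},{"tx":0,"ty":0,"tz":0,"ax":0,"ay":10,"az":0,"jaw":-1},{"tx":0,"ty":0,"tz":0,"ax":0,"ay":10,"az":0,"jaw":-1},{"tx":0,"ty":0,"tz":0,"ax":0,"ay":0,"az":0,"jaw":-1},{"tx":0,"ty":0,"tz":0,"ax":0,"ay":0,"az":0,"jaw":-1},{"tx":0,"ty":0,"tz":0,"ax":0,"ay":0,"az":0,"jaw":-1}]'; python3 -c "
from h import *
print(np.round(telemetry.get_obs()['q'],1))"
```

```text
time: 6.5
ee_pos: [0.4129, -0.1693, 0.2369]
tcp_rot: [180.0, -39.9, 8.9]
wrist_force: [0.4, 0.1, -0.9]
opening: -0.0004
grasp_force: 0.0
[-40.4 -40.7 -33.2  68.9  29.1 138.3]
```

```bash
python3 -m handwheel '[{"tx":-0.0097,"ty":0,"tz":0.0235,"ax":0,"ay":0,"az":0,"jaw":-1},{"tx":-0.0097,"ty":0,"tz":0.0235,"ax":0,"ay":0,"az":0,"jaw":-1},{"tx":-0.0097,"ty":0,"tz":0.0235,"ax":0,"ay":0,"az":0,"jaw":-1},{"tx":-0.0097,"ty":0,"tz":0.0235,"ax":0,"ay":0,"az":0,"jaw":-1},{"tx":0.005,"ty":0,"tz":0.0135,"ax":0,"ay":0,"az":0,"jaw":-1},{"tx":0.005,"ty":0,"tz":0.0135,"ax":0,"ay":0,"az":0,"jaw":-1},{"tx":0.005,"ty":0,"tz":0.0135,"ax":0,"ay":0,"az":0,"jaw":-1},{"tx":0,"ty":0,"tz":0,"ax":0,"ay":0,"az":0,"jaw":-1},{"tx":0,"ty":0,"tz":0,"ax":0,"ay":0,"az":0,"jaw":-1},{"tx":0,"ty":0,"tz":0,"ax":0,"ay":0,"az":0,"jaw":-1}]'; python3 - <<'E'
from h import *
s=optics.camera("scene"); cv2.imwrite("pics/s3.png",cv2.resize(s["color"][80:220,150:330,::-1],None,fx=4,fy=4))
E
```

```text
time: 7.75
ee_pos: [0.4795, -0.1588, 0.1179]
tcp_rot: [180.0, -40.0, 8.8]
wrist_force: [-0.4, 0.8, 0.5]
opening: -0.0001
grasp_force: 0.0
```

View pics/s3.png

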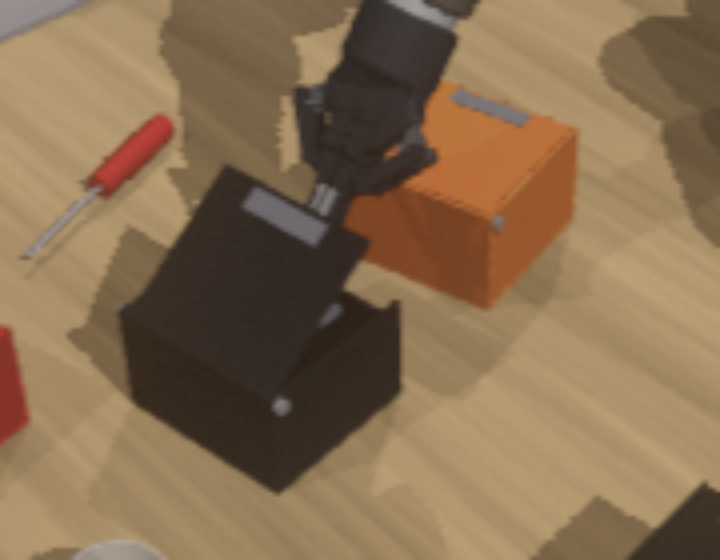

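The fingers are under the front edge near (330,200) in the crop. I'll compute the arc increments in tool axes.

```bash
python3 - <<'E'
import numpy as np
u=np.array([.9882,.153]); cur=(np.array([.4795,-.1588])-[.6016,-.138])@u, .1179
p=np.array(cur); tp=np.radians(40); print(p.round(4))
for i,th in enumerate(np.r_[.6,np.linspace(.6,1.76,17)[1:]]):
    t=np.radians(40*(1-(th-.6)/1.16)); E=np.array([-.13*np.cos(th),.085+.13*np.sin(th)])
    q=E+.028*np.array([np.sin(t),-np.cos(t)])-.011*np.array([np.cos(t),np.sin(t)])
    d=q-p; X=np.array([np.cos(tp),np.sin(tp)]);Z=np.array([np.sin(tp),-np.cos(tp)])
    print(i,round(th,3),q.round(4),"tx %.4f tz %.4f ay %.2f"%(d@X,d@Z,np.degrees(t-tp))); p=q; tp=t
E
```

```text
[-0.1238  0.1179]
0 0.6 [-0.0977  0.1299] tx 0.0277 tz 0.0076 ay 0.00
1 0.672 [-0.0934  0.1371] tx 0.0079 tz -0.0027 ay -2.50
2 0.745 [-0.0885  0.1439] tx 0.0080 tz -0.0024 ay -2.50
3 0.818 [-0.0832  0.1503] tx 0.0081 tz -0.0022 ay -2.50
4 0.89 [-0.0773  0.1563] tx 0.0081 tz -0.0019 ay -2.50
5 0.962 [-0.0711  0.1618] tx 0.0081 tz -0.0016 ay -2.50
6 1.035 [-0.0645  0.1668] tx 0.0082 tz -0.0014 ay -2.50
7 1.108 [-0.0575  0.1712] tx 0.0082 tz -0.0011 ay -2.50
8 1.18 [-0.0503  0.1751] tx 0.0082 tz -0.0008 ay -2.50
9 1.252 [-0.0428  0.1785] tx 0.0082 tz -0.0006 ay -2.50
10 1.325 [-0.035   0.1812] tx 0.0082 tz -0.0003 ay -2.50
11 1.398 [-0.0271  0.1833] tx 0.0082 tz -0.0000 ay -2.50
12 1.47 [-0.0191  0.1849] tx 0.0082 tz 0.0003 ay -2.50
13 1.542 [-0.0109  0.1858] tx 0.0082 tz 0.0005 ay -2.50
14 1.615 [-0.0028  0.186 ] tx 0.0081 tz 0.0008 ay -2.50
15 1.688 [0.0054 0.1857] tx 0.0081 tz 0.0011 ay -2.50
16 1.76 [0.0134 0.1847] tx 0.0080 tz 0.0013 ay -2.50
```

Next come the approach (3 rows) and arc steps 1–7.

```bash
python3 -m handwheel '[{"tx":0.009,"ty":0,"tz":0.0025,"ax":0,"ay":0,"az":0,"jaw":-1},{"tx":0.009,"ty":0,"tz":0.0025,"ax":0,"ay":0,"az":0,"jaw":-1},{"tx":0.009,"ty":0,"tz":0.0025,"ax":0,"ay":0,"az":0,"jaw":-1},{"tx":0.008,"ty":0,"tz":-0.0027,"ax":0,"ay":-2.5,"az":0,"jaw":-1},{"tx":0.008,"ty":0,"tz":-0.0024,"ax":0,"ay":-2.5,"az":0,"jaw":-1},{"tx":0.0081,"ty":0,"tz":-0.0022,"ax":0,"ay":-2.5,"az":0,"jaw":-1},{"tx":0.0081,"ty":0,"tz":-0.0019,"ax":0,"ay":-2.5,"az":0,"jaw":-1},{"tx":0.0081,"ty":0,"tz":-0.0016,"ax":0,"ay":-2.5,"az":0,"jaw":-1},{"tx":0.0082,"ty":0,"tz":-0.0014,"ax":0,"ay":-2.5,"az":0,"jaw":-1},{"tx":0.0082,"ty":0,"tz":-0.0011,"ax":0,"ay":-2.5,"az":0,"jaw":-1}]'
```

```text
time: 9.05
ee_pos: [0.5452, -0.1484, 0.1707]
tcp_rot: [180.0, -22.4, 8.8]
wrist_force: [-0.1, -0.4, -0.3]
opening: 0.0004
grasp_force: 0.4
```

```bash
python3 - <<'E'
from h import *
s=optics.camera("scene"); cv2.imwrite("pics/s4.png",cv2.resize(s["color"][80:220,150:330,::-1],None,fx=4,fy=4))
E
```

```text
(no output)
```

View pics/s4.png

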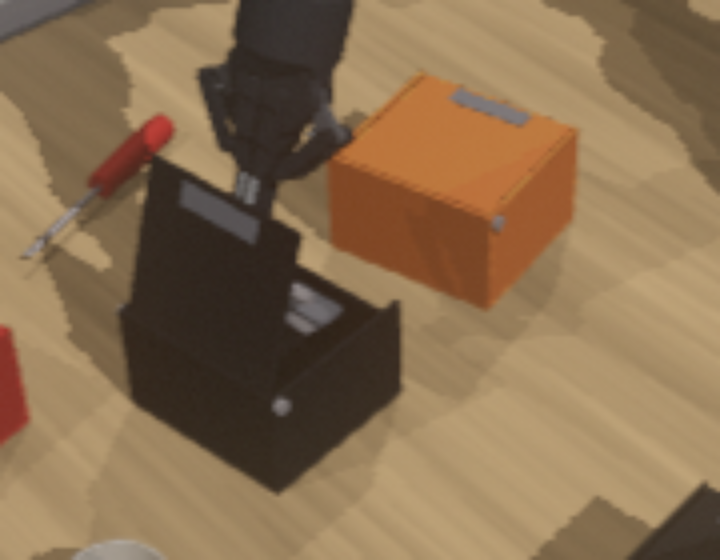

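The lid is following, its edge at about (225,205) with the finger behind it. I'll carry on with steps 8–16.

```bash
python3 -m handwheel '[{"tx":0.0082,"ty":0,"tz":-0.0008,"ax":0,"ay":-2.5,"az":0,"jaw":-1},{"tx":0.0082,"ty":0,"tz":-0.0006,"ax":0,"ay":-2.5,"az":0,"jaw":-1},{"tx":0.0082,"ty":0,"tz":-0.0003,"ax":0,"ay":-2.5,"az":0,"jaw":-1},{"tx":0.0082,"ty":0,"tz":0,"ax":0,"ay":-2.5,"az":0,"jaw":-1},{"tx":0.0082,"ty":0,"tz":0.0003,"ax":0,"ay":-2.5,"az":0,"jaw":-1},{"tx":0.0082,"ty":0,"tz":0.0005,"ax":0,"ay":-2.5,"az":0,"jaw":-1},{"tx":0.006,"ty":0,"tz":0.0008,"ax":0,"ay":-2.5,"az":0,"jaw":-1},{"tx":0.005,"ty":0,"tz":0.001,"ax":0,"ay":-2.5,"az":0,"jaw":-1},{"tx":0.003,"ty":0,"tz":0,"ax":0,"ay":0,"az":0,"jaw":-1},{"tx":0,"ty":0,"tz":0,"ax":0,"ay":0,"az":0,"jaw":-1}]'; python3 - <<'E'
from h import *
s=optics.camera("scene"); cv2.imwrite("pics/s5.png",cv2.resize(s["color"][80:220,150:330,::-1],None,fx=4,fy=4))
E
```

```text
time: 10.35
ee_pos: [0.5966, -0.1405, 0.1844]
tcp_rot: [-180.0, -1.6, 8.7]
wrist_force: [-49.0, -4.5, 19.9]
opening: 0.0003
grasp_force: 24.7
```

View pics/s5.png

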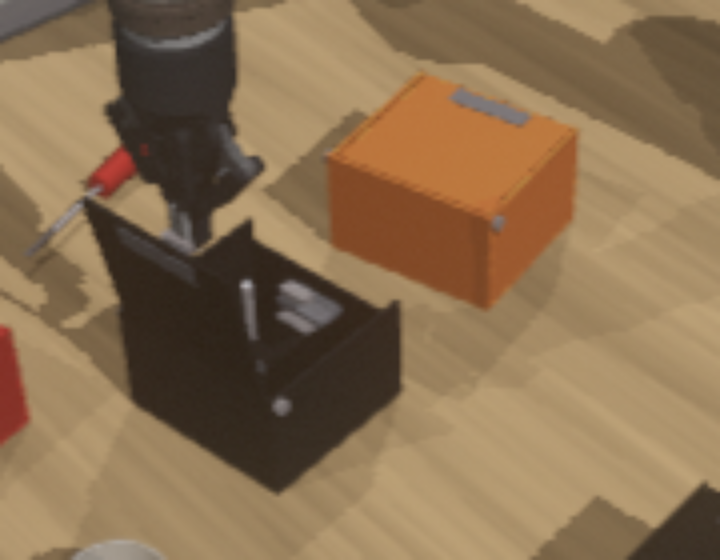

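A 49 N reaction shows the lid is at its stop. I'll back off slowly, then move well clear.

```bash
python3 -m handwheel '[{"tx":-0.003,"ty":0,"tz":0,"ax":0,"ay":0,"az":0,"jaw":-1},{"tx":-0.003,"ty":0,"tz":0,"ax":0,"ay":0,"az":0,"jaw":-1},{"tx":-0.006,"ty":0,"tz":0,"ax":0,"ay":0,"az":0,"jaw":-1},{"tx":-0.01,"ty":0,"tz":0,"ax":0,"ay":0,"az":0,"jaw":-1},{"tx":-0.02,"ty":0,"tz":-0.01,"ax":0,"ay":0,"az":0,"jaw":-1},{"tx":-0.02,"ty":0,"tz":-0.02,"ax":0,"ay":0,"az":0,"jaw":-1},{"tx":-0.03,"ty":0,"tz":-0.02,"ax":0,"ay":0,"az":0,"jaw":-1},{"tx":-0.03,"ty":0,"tz":-0.01,"ax":0,"ay":0,"az":0,"jaw":-1},{"tx":0,"ty":0,"tz":0,"ax":0,"ay":0,"az":0,"jaw":-1},{"tx":0,"ty":0,"tz":0,"ax":0,"ay":0,"az":0,"jaw":-1}]'; python3 - <<'E'
from h import *
s=optics.camera("scene"); cv2.imwrite("pics/s6.png",cv2.resize(s["color"][60:320,70:430,::-1],None,fx=2.2,fy=2.2))
E
```

```text
time: 11.65
ee_pos: [0.4819, -0.1584, 0.2388]
tcp_rot: [180.0, -2.5, 8.8]
wrist_force: [0.3, -0.6, -0.5]
opening: 0.0004
grasp_force: 0.0
```

View pics/s6.png

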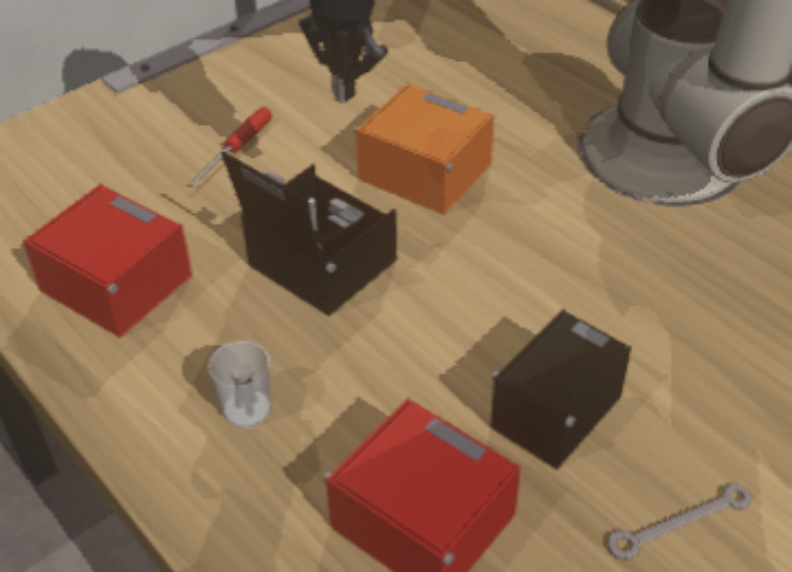

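The lid stands open by itself with its edge at about (262,178), leaning back. The small bin at (560,390) is shut, and the cup, screwdriver and spanner haven't moved. I'll hand in.

```bash
python3 -c "
from workcell import workorder
print(workorder.job_done())"
```

```text
the job is handed in; nothing more can be done
None
```

I handed the job in at about 12 s of the allowed 48 s: the larger bin's lid sprang ajar after the press and now stands wide open at its stop, the smaller bin is shut, and in the last picture the cup, screwdriver and spanner are where they were; the hand-in returned no verdict.

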